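# Finger check of a bench roller track

## Robot

A 6-joint arm with a two-finger parallel gripper is mounted at the origin on the work surface. World frame = base frame: x ahead of the robot, y to its left, z up, the work surface at z = 0. Lengths are in mm, angles in rad, forces in N, time in s.
With the tool pointing down it reaches from about 275 to 750 mm from the base axis. Payload 10.2 kg.
Tool frame: the origin (TCP) lies on the centre line of the jaws, within the pads' length; the fingertips stand 17 mm ahead of it and the grasp point (between the pads) lies 2 mm behind it (ctrl.tip_extent is the distance from the TCP to the fingertips, in mm); z points along the fingers, y is the line along which they close (so a half turn about z gives the same grasp; the last joint's range is limited). The gripper opens to 85 mm and grips with 20 to 120 N. Pads are 22 mm wide; open, the fingers measure 114 mm over their backs; the gripper's body (76 mm by 85 mm) begins 54 mm behind the grasp point. The pads swing forward as they close: fully open they stand 13 mm farther back than shut.
Start: joints at [-0.223, 0.313, 1.498, -0, 1.331, -0.223], TCP at [525.006, -0.014, 248.294] pointing down, gripper open.
Joint ranges: [-2.94, 2.94], [-0.97, 2.17], [0.19, 2.56], [-1.23, 4.37], [0.02, 3.11], [-2.88, 2.88]. Speed limits (rad/s): [2.39, 2.39, 3.01, 3.14, 3.14, 3.14].

## Interface

Orientations are given as a unit quaternion [w, x, y, z].
In Python, from rig import sensors, capture, ctrl, cut_out, place_of gives the robot as it stands.
- The arm moves only by the shell command python3 -m jog 'ROWS' [FORCE]. ROWS is JSON, a list of rows, each a list of 3 entries, a list of its own where there are three numbers: the shift along the world's x, y, z in mm, then the turn, a rotation vector about the world's x, y, z in degrees, then the closure, from 0 (fully open) to 1 (shut). A call has exactly 8 rows; each row is the pose to reach, as a shift and turn from the pose commanded when the call began; what a row does not reach only later rows make up. A row lasts 1/12 s, in which the tool goes at most 41.7 mm and 7.16 degrees, less where a joint would pass 70% of its speed; a pose out of reach is approached as far as the arm can. A call with a gripper value outside its range is refused whole. The fingers move at their own pace and stop on an object; FORCE is the grip in N (left out, the last holds). Time passes only in rows, so rows that repeat a pose let the fingers close, or fill a call up. It gives the time, the measured TCP pose, the force and the opening at its end, in the units of the state.
- sensors.sense(): the state, without advancing time (a new reading comes with each control period).
- capture(name): name is "scene" or "side" or "wrist"; returns a dict with "color" (400x640x3 uint8, blue, green, red), "z_map" (400x640 float32, mm along the optical axis (not along the pixel's ray), 0 where there is no reading), "camera_matrix" (3x3 intrinsics, pixels), "R" (3x3) and "t" (3): a world point X has camera coordinates R X + t. Camera axes: x right, y down, z forward; pixel columns grow to the right and rows downward; lengths in mm; the calibration is good to about 2 mm. A picture is of the moment at which its call begins.
- ctrl.finish_job(): hands the job in, once; it reports no verdict.
Trained networks look in a picture, given as the dict that the camera call returned (one of the last four; its "shot" number tells which), for a name from the list of things; names that differ only in an ending like _2 or _b are one class to them, and where a whole thing is asked for, a point or a joint stands for the part that bears it (a point fixed in the world has none). Each returns a list of dicts, best first, with "p" (0 to 1); they miss things now and then, are a little off and sometimes report something else, mostly with a low value. They report only what shows in the picture. A call takes as long as a camera call.
- cut_out(picture, query): "region" (400x640 bool, what is visible of it) and "box" ([left, top, right, bottom] in pixels, round what is visible of it).
- place_of(picture, query): "centre" ([row, column] in pixels: a listed point, or the origin of a listed thing).
The state is a dict: "time_s": time; "joints": joint angles; "dq": joint speeds; "tau": joint torques, N m; "eef_pos": TCP position; "ee_rot": TCP orientation; "force": force on the tool from outside, world axes, zero at the start; "wrist_torque": the same for the moment, N m; "grip_width": opening from 0.0 (shut) to 1.0 (fully open).
Only numpy, scipy, OpenCV 4.12 (cv2) and the standard library are available. Lean on these libraries where they do the work, as an engineer would, in place of code of your own. Each camera call takes 0.05 s, during which the arm holds its last target. There are 200 camera calls.

## Task

Check that the bench roller track runs freely: with the fingertips, stroke lightly along the tops of its rollers from the open end to the end stop, the way the bins travel, so that each of the six rollers is turned in that direction. Use a light touch only: do not press hard, shove or lift the track, and leave everything around it where it stands. Finish with the hand clear.

Things in the scene. Friction and masses are not known exactly. Their poses are not given: they have to be found in the camera images.
- track: Bench roller track, 330 x 164 mm, 2.3 kg, loose on four rubber feet: two aluminium side channels, their tops at z = 58 mm, carry six grey rollers in a row; a steel stop stands across one end. Origin: on the bench under the middle of the row; x runs along the track to the stop, y along the rollers, z up. The frame reaches from x = -155 (open end) to +175 mm. Rollers lie at x = -112.5 to +112.5 mm, 45 mm apart.
- stop_top (a point): Middle of the top edge of the end stop, a 3 mm steel plate 140 mm wide across the track at x = +173.5 mm; its top is 100 mm above the bench, 32 mm above the roller tops. Three rubber bumpers on its inner face reach in to x = 168 mm.
- tumbler: A clear plastic tumbler, 68 mm across, 85 mm tall, standing beside the track; origin at the centre of its foot. To be left alone.
- spare_roller: A spare roller, 36 mm in diameter, 126 mm tall, standing on end beside the track; origin at the centre of its foot. To be left alone.
- wrench: An open-ended wrench, 150 mm long, lying beside the track along its length; origin under its middle. To be left alone.
- rivet_bin: A small green plastic bin holding steel rivets, 178 x 118 x 65 mm; origin under its centre. To be left alone.
- tape_roll: A roll of packing tape lying flat, 100 mm across with a 76 mm hole, 48 mm tall; origin under its centre. To be left alone.
- small_carton: A small closed cardboard carton, 100 x 70 x 55 mm; origin under its centre. To be left alone.
- spray_bottle: A blue spray bottle, 90 mm across, 230 mm tall; origin at the centre of its foot. To be left alone.
- crest1 (a point): Top of roller 1 (the one at the open end) at mid-length, 68 mm above the bench, on the track frame at x = -112.5 mm; it does not turn with the roller. The roller is 36 mm in diameter, 126 mm long, its top 10 mm proud of the side channels; its soft mounting gives 1 mm for about every 4 N pressed on it, up to 4 mm.
- crest2 (a point): Top of roller 2 at mid-length, 68 mm above the bench, on the track frame at x = -67.5 mm; it does not turn with the roller. The roller is 36 mm in diameter, 126 mm long, its top 10 mm proud of the side channels; its soft mounting gives 1 mm for about every 4 N pressed on it, up to 4 mm.
- crest3 (a point): Top of roller 3 at mid-length, 68 mm above the bench, on the track frame at x = -22.5 mm; it does not turn with the roller. The roller is 36 mm in diameter, 126 mm long, its top 10 mm proud of the side channels; its soft mounting gives 1 mm for about every 4 N pressed on it, up to 4 mm.
- crest4 (a point): Top of roller 4 at mid-length, 68 mm above the bench, on the track frame at x = 22.5 mm; it does not turn with the roller. The roller is 36 mm in diameter, 126 mm long, its top 10 mm proud of the side channels; its soft mounting gives 1 mm for about every 4 N pressed on it, up to 4 mm.
- crest5 (a point): Top of roller 5 at mid-length, 68 mm above the bench, on the track frame at x = 67.5 mm; it does not turn with the roller. The roller is 36 mm in diameter, 126 mm long, its top 10 mm proud of the side channels; its soft mounting gives 1 mm for about every 4 N pressed on it, up to 4 mm.
- crest6 (a point): Top of roller 6 (the one next to the end stop) at mid-length, 68 mm above the bench, on the track frame at x = 112.5 mm; it does not turn with the roller. The roller is 36 mm in diameter, 126 mm long, its top 10 mm proud of the side channels; its soft mounting gives 1 mm for about every 4 N pressed on it, up to 4 mm.
- roller1 (a joint): How far roller 1 has turned, rad; 0 at the start, it grows when the roller's top is stroked towards the end stop. The roller turns easily without limit either way and stops as soon as it is let go.
- roller2 (a joint): How far roller 2 has turned, rad; 0 at the start, it grows when the roller's top is stroked towards the end stop. The roller turns easily without limit either way and stops as soon as it is let go.
- roller3 (a joint): How far roller 3 has turned, rad; 0 at the start, it grows when the roller's top is stroked towards the end stop. The roller turns easily without limit either way and stops as soon as it is let go.
- roller4 (a joint): How far roller 4 has turned, rad; 0 at the start, it grows when the roller's top is stroked towards the end stop. The roller turns easily without limit either way and stops as soon as it is let go.
- roller5 (a joint): How far roller 5 has turned, rad; 0 at the start, it grows when the roller's top is stroked towards the end stop. The roller turns easily without limit either way and stops as soon as it is let go.
- roller6 (a joint): How far roller 6 has turned, rad; 0 at the start, it grows when the roller's top is stroked towards the end stop. The roller turns easily without limit either way and stops as soon as it is let go.

How it is judged (in metres and radians):
On the way, in this order (a step that is already met when the one before it is completed fails the run):
1. the roller at the open end has been turned towards the stop (value of joint roller1 above 0.25 rad).
2. then rollers 2 and 3 (value of joint each of roller2, roller3 above 0.25 rad).
3. then rollers 4 and 5 (value of joint each of roller4, roller5 above 0.25 rad).
4. then the roller next to the stop (value of joint roller6 above 0.25 rad).
At the end, for the whole second after the job is handed in: Every roller stands turned by at least 0.25 rad (about 15 degrees) in the sense of a stroke towards the end stop; the track rests flat where it was (origin within 15 mm, stop within 20 mm) and every bystander stands upright where it was, within 15 mm (all of step 2 and all of step 3 and value of joint each of roller1, roller6 above 0.25 rad and distance of each of track, tumbler, spare_roller, wrench, rivet_bin, tape_roll, small_carton, spray_bottle from where it was at the start of the episode below 0.015 m and distance of stop_top from where it was at the start of the episode below 0.02 m and angle between track's own z axis and vertical below 0.04 rad and linear speed of track below 0.02 m/s and angle between each of tumbler, spare_roller, spray_bottle's own z axis and vertical below 0.15 rad); the robot touches nothing.
It fails at once if the track was pressed with more than 20 N (contact force between any of the fingers, the arm and track above 20 N).
It fails at once if the track was shoved, lifted or tipped (distance of track from where it was at the start of the episode above 0.015 m or distance of stop_top from where it was at the start of the episode above 0.02 m or height (world z) of track above 0.006 m or angle between track's own z axis and vertical above 0.04 rad).
It fails at once if something standing around the track was moved, lifted or knocked over (distance of any of tumbler, spare_roller, wrench, rivet_bin, tape_roll, small_carton, spray_bottle from where it was at the start of the episode above 0.015 m or angle between any of tumbler, spare_roller, spray_bottle's own z axis and vertical above 0.15 rad).
It also fails if it takes over 45 s, if anything falls off the work surface, if the arm or the gripper's body presses on something with over 40 N, if the wrist force passes 120 N, or if a joint passes its speed limit or range.

## Working session

There is one attempt and no reset: what is moved stays moved. The work goes in short steps, Python scripts to look and compute and a shell command to move; the robot and the scene stay as the last step left them, time stands still between calls to the robot, and variables do not carry over. Pictures are saved under pics/ and viewed, on a budget of 10 in all, crops included, one or two more only if the job needs it, and the job is handed in when it is done.

```bash
mkdir -p pics
cat > h.py <<'E'
import numpy as np, cv2
from rig import sensors, capture, ctrl, cut_out, place_of
def px2w(p,r,c,z=None):
    """pixel -> world; on plane world z if given, else by depth map"""
    K,R,t=p["camera_matrix"],p["R"],p["t"]
    d=np.linalg.solve(K,[c,r,1.]); o=-R.T@t; w=R.T@d
    s=(z-o[2])/w[2] if z is not None else p["z_map"][int(round(r)),int(round(c))]
    return o+s*w
E
python3 - <<'E'
from h import *
s=sensors.sense();print(s["time_s"],s["eef_pos"],s["ee_rot"],s["grip_width"],s["force"])
for n in("scene","side"):
    p=capture(n);cv2.imwrite(f"pics/{n}0.png",p["color"])
    for q,z in [(f"crest{i}",68) for i in range(1,7)]+[("stop_top",100),("track",0),("tumbler",0),("spare_roller",0),("wrench",0),("rivet_bin",0),("tape_roll",0),("small_carton",0),("spray_bottle",0)]:
        for k in place_of(p,q)[:2]:
            r,c=k["centre"];print(n,q,round(k["p"],2),np.round([r,c]),px2w(p,r,c,z).round(0)[:2],px2w(p,r,c).round(0) )
E
```

```text
0.0 [5.24759665e+02 3.50108563e-02 2.47735560e+02] [-5.46841479e-04  7.07108459e-01  7.07104806e-01 -3.49641897e-04] 1.0029405268537352 [-0.16619654  0.27573889 -0.37588471]
scene crest1 0.81 [222. 369.] [620.  95.] [622.  96.  69.]
scene crest1 0.78 [211. 355.] [591.  55.] [590.  55.  66.]
scene crest2 0.81 [222. 369.] [620.  95.] [622.  96.  69.]
scene crest2 0.78 [211. 355.] [591.  55.] [590.  55.  66.]
scene crest3 0.81 [222. 369.] [620.  95.] [622.  96.  69.]
scene crest3 0.78 [211. 355.] [591.  55.] [590.  55.  66.]
scene crest4 0.81 [222. 369.] [620.  95.] [622.  96.  69.]
scene crest4 0.78 [211. 355.] [591.  55.] [590.  55.  66.]
scene crest5 0.81 [222. 369.] [620.  95.] [622.  96.  69.]
scene crest5 0.78 [211. 355.] [591.  55.] [590.  55.  66.]
scene crest6 0.81 [222. 369.] [620.  95.] [622.  96.  69.]
scene crest6 0.78 [211. 355.] [591.  55.] [590.  55.  66.]
scene stop_top 0.89 [171. 296.] [ 512. -121.] [ 510. -121.   98.]
scene track 0.9 [226. 345.] [583.  33.] [649.  42.  67.]
scene tumbler 0.61 [252. 306.] [696. -45.] [724. -37.  33.]
scene spare_roller 0.91 [272. 345.]
[... 1290 characters left out ...]
  44.]
side track 0.86 [206. 316.] [586.  39.] [557.   4.  52.]
side tumbler 0.65 [204. 361.] [693. -50.] [674. -66.  27.]
side spare_roller 0.65 [176. 345.] [741.  68.] [726.  54.  20.]
side wrench 0.71 [222. 272.] [448.  80.] [447.  78.   3.]
side rivet_bin 0.61 [297. 442.] [ 612. -413.] [ 612. -413.   -0.]
side rivet_bin 0.58 [180. 309.] [646. 138.] [604.  87.  65.]
side tape_roll 0.71 [297. 444.] [ 616. -416.] [ 606. -419.   17.]
side tape_roll 0.61 [326. 325.] [ 342. -265.] [ 341. -265.    1.]
side small_carton 0.72 [319. 395.] [ 478. -370.] [ 454. -381.   52.]
side spray_bottle 0.66 [187. 311.] [628. 109.] [588.  61.  65.]
side spray_bottle 0.58 [181. 210.] [406. 358.] [393. 322.  36.]
```

View pics/scene0.png

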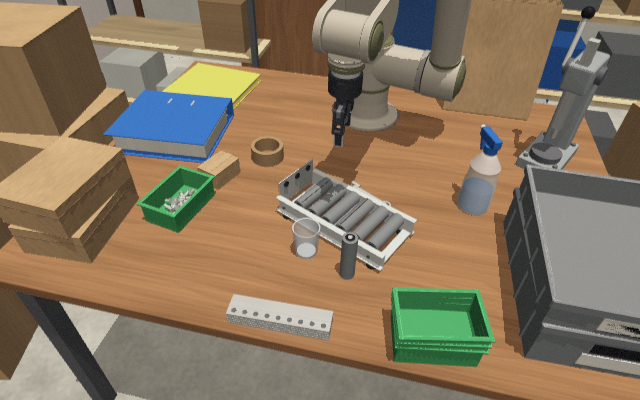

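Run:
```python
from h import *
for n in("scene","side"):
    p=capture(n)
    print(n,"cam",(-p["R"].T@p["t"]).round(0), "stop p", [(k["p"],k["centre"]) for k in place_of(p,"stop_top")[:1]])
    m=cut_out(p,"track")[0]["region"]; rr,cc=np.nonzero(m&(p["z_map"]>0))
    X=np.array([px2w(p,r,c) for r,c in zip(rr,cc)])
    X=X[(X[:,2]>45)&(X[:,2]<75)]
    rect=cv2.minAreaRect(X[:,:2].astype(np.float32)); print(len(X),rect,np.median(X[:,2]))
    print(cv2.boxPoints(rect).round(0))
    u=np.array([-.41,-.91]);u/=np.linalg.norm(u)
    T=X[(X[:,2]>64)]; s=(T[:,:2]-[584,35])@u; h=np.histogram(s,bins=range(-180,190,6)); print(list(zip(h[1],h[0])))
```

```text
scene cam [1411.  140.  836.] stop p [(0.57, [167.4, 296.8])]
4781 ((592.4942626953125, 20.489898681640625), (334.06341552734375, 203.65647888183594), 63.04066848754883) 61.466662638194634
[[ 426.  -82.]
 [ 608. -175.]
 [ 759.  123.]
 [ 577.  216.]]
[(np.int64(-180), np.int64(0)), (np.int64(-174), np.int64(0)), (np.int64(-168), np.int64(0)), (np.int64(-162), np.int64(0)), (np.int64(-156), np.int64(0)), (np.int64(-150), np.int64(0)), (np.int64(-144), np.int64(0)), (np.int64(-138), np.int64(0)), (np.int64(-132), np.int64(2)), (np.int64(-126), np.int64(69)), (np.int64(-120), np.int64(106)), (np.int64(-114), np.int64(91)), (np.int64(-108), np.int64(67)), (np.int64(-102), np.int64(11)), (np.int64(-96), np.int64(0)), (np.int64(-90), np.int64(0)), (np.int64(-84), np.int64(34)), (np.int64(-78), np.int64(91)), (np.int64(-72), np.int64(90)), (np.int64(-66), np.int64(75)), (np.int64(-60), np.int64(35)), (np.int64(-54), np.int64(0)), (np.int64(-48), np.int64(0)), (np.int64(-42), np.int64(8)), (np.int64(-36), np.int64(67)), (np.int64(-30), np.int64(92)), (np.int64(-24), np.int64(76)), (np.int64(-
[... 2399 characters left out ...]
nt64(0)), (np.int64(48), np.int64(0)), (np.int64(54), np.int64(5)), (np.int64(60), np.int64(48)), (np.int64(66), np.int64(60)), (np.int64(72), np.int64(48)), (np.int64(78), np.int64(13)), (np.int64(84), np.int64(0)), (np.int64(90), np.int64(0)), (np.int64(96), np.int64(0)), (np.int64(102), np.int64(37)), (np.int64(108), np.int64(62)), (np.int64(114), np.int64(71)), (np.int64(120), np.int64(33)), (np.int64(126), np.int64(2)), (np.int64(132), np.int64(0)), (np.int64(138), np.int64(0)), (np.int64(144), np.int64(0)), (np.int64(150), np.int64(0)), (np.int64(156), np.int64(0)), (np.int64(162), np.int64(0)), (np.int64(168), np.int64(34)), (np.int64(174), np.int64(84)), (np.int64(180), np.int64(0))]
```

The picture shows the track with its stop at about (296,175) and the open end at about (400,230). The tumbler is at (306,240) and the spare roller at (348,256), both about 130 mm to the side of the row. Both cameras put the track origin at about (581, 37), with the direction to the stop about (-0.424, -0.906). I'll go above roller 1 with the jaws shut and closing along the rollers.

```bash
python3 -m jog '[[[13,18,-8],[0,0,-4],1],[[30,40,-25],[0,0,-9],1],[[50,67,-45],[0,0,-14],1],[[70,94,-65],[0,0,-19],1],[[90,121,-85],[0,0,-25],1],[[104,140,-100],[0,0,-25],1],[[104,140,-100],[0,0,-25],1],[[104,140,-100],[0,0,-25],1]]'
python3 - <<'E'
from h import *
s=sensors.sense();print(s["time_s"],s["eef_pos"],s["ee_rot"],s["grip_width"],s["force"],ctrl.tip_extent)
p=capture("wrist");cv2.imwrite("pics/w1.png",p["color"])
for k in place_of(p,"stop_top")[:1]: print(k["p"],px2w(p,*k["centre"],100))
for k in place_of(p,"crest1")[:6]: print(k["p"],px2w(p,*k["centre"],68))
K,R,t=p["camera_matrix"],p["R"],p["t"]
im=p["color"].copy()
for x in (-112.5,-67.5,-22.5,22.5,67.5,112.5):
    q=K@(R@np.array([581-.424*x,37-.906*x,68])+t); print(x,(q[:2]/q[2]).round(0))
E
```

```text
time_s: 2.57
eef_pos: [628.7, 140.7, 146.9]
ee_rot: [-0.001, 0.843, 0.538, -0.001]
force: [0.7, 0.2, 0.9]
grip_width: 0.002
2.5667 [628.74291702 140.71075257 146.91235762] [-5.11868731e-04  8.42911078e-01  5.38051670e-01 -1.02604200e-03] 0.001995536748941709 [0.66507977 0.2167434  0.86817828] 17.0
0.25 [679.42051941  49.11632387 100.        ]
0.97 [628.93293942 139.3468708   68.        ]
0.73 [572.21209015  18.35598098  68.        ]
0.57 [591.86126102  61.65348118  68.        ]
-112.5 [323. 220.]
-67.5 [322. 271.]
-22.5 [322. 317.]
22.5 [322. 358.]
67.5 [322. 395.]
112.5 [321. 428.]
```

View pics/w1.png

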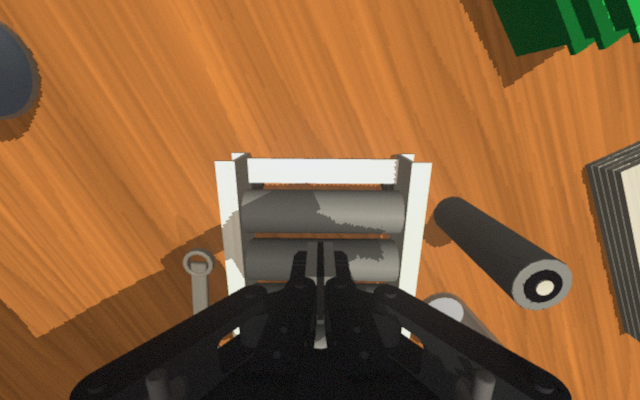

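The wrist view shows roller 1 at row 213, just behind the open-end bar at row 172. The row is centred at about column 323 and square to the jaws, so the estimate holds. Now down to just above roller 1.

```bash
python3 -m jog '[[[3,7,-15],[0,0,0],1],[[3,7,-30],[0,0,0],1],[[3,7,-42],[0,0,0],1],[[3,7,-50],[0,0,0],1],[[3,7,-55],[0,0,0],1],[[3,7,-58],[0,0,0],1],[[3,7,-58],[0,0,0],1],[[3,7,-58],[0,0,0],1]]'
python3 -m jog '[[[0,0,-1],[0,0,0],1],[[0,0,-1.5],[0,0,0],1],[[0,0,-2],[0,0,0],1],[[0,0,-2.5],[0,0,0],1],[[0,0,-3],[0,0,0],1],[[0,0,-3],[0,0,0],1],[[0,0,-3],[0,0,0],1],[[0,0,-3],[0,0,0],1]]'
```

```text
time_s: 3.38
eef_pos: [632.3, 146.9, 90.8]
ee_rot: [0.0, 0.843, 0.537, 0.0]
force: [-0.2, -0.7, -0.9]
grip_width: -0.004
time_s: 4.05
eef_pos: [632.0, 147.0, 87.3]
ee_rot: [0.0, 0.843, 0.537, 0.0]
force: [-0.2, 0.4, -0.1]
grip_width: -0.003
```

```bash
python3 -m jog '[[[0,0,-0.5],[0,0,0],1],[[0,0,-1],[0,0,0],1],[[0,0,-1.5],[0,0,0],1],[[0,0,-2],[0,0,0],1],[[0,0,-2.5],[0,0,0],1],[[0,0,-3],[0,0,0],1],[[0,0,-3],[0,0,0],1],[[0,0,-3],[0,0,0],1]]'
```

```text
time_s: 4.72
eef_pos: [632.0, 147.0, 84.4]
ee_rot: [0.0, 0.843, 0.537, 0.0]
force: [-0.5, 0.7, 1.7]
grip_width: 0.005
```

```bash
python3 -m jog '[[[0,0,-0.4],[0,0,0],1],[[0,0,-0.8],[0,0,0],1],[[0,0,-0.8],[0,0,0],1],[[0,0,-0.8],[0,0,0],1],[[0,0,-0.8],[0,0,0],1],[[0,0,-0.8],[0,0,0],1],[[0,0,-0.8],[0,0,0],1],[[0,0,-0.8],[0,0,0],1]]'
```

```text
time_s: 5.38
eef_pos: [632.1, 147.0, 83.6]
ee_rot: [0.0, 0.843, 0.537, 0.0]
force: [-0.2, 1.2, 3.7]
grip_width: -0.006
```

```bash
python3 -m jog '[[[-1.7,-3.6,0],[0,0,0],1],[[-3.4,-7.2,0],[0,0,0],1],[[-5.1,-10.9,0],[0,0,0],1],[[-6.8,-14.5,0],[0,0,0],1],[[-8.5,-18.1,0],[0,0,0],1],[[-10.2,-21.7,0],[0,0,0],1],[[-11.9,-25.4,0],[0,0,0],1],[[-13.6,-29,0],[0,0,0],1]]'
python3 - <<'E'
from h import *
s=sensors.sense();print(s["eef_pos"],s["force"])
p=capture("scene")
for k in place_of(p,"stop_top")[:2]: print(k["p"],k["centre"],px2w(p,*k["centre"],100))
E
```

```text
time_s: 6.05
eef_pos: [618.0, 117.4, 83.0]
ee_rot: [-0.0, 0.843, 0.537, -0.0]
force: [0.6, 0.9, 0.3]
grip_width: 0.001
[618.02346349 117.44288669  83.00982436] [0.58512882 0.86037052 0.26095986]
0.74 [170.8, 296.3] [ 508.62301071 -119.4260658   100.        ]
```

```bash
python3 -m jog '[[[-1.7,-3.6,0],[0,0,0],1],[[-3.4,-7.2,0],[0,0,0],1],[[-5.1,-10.9,0],[0,0,0],1],[[-6.8,-14.5,0],[0,0,0],1],[[-8.5,-18.1,0],[0,0,0],1],[[-9.3,-19.9,0],[0,0,0],1],[[-10.2,-21.7,0],[0,0,0],1],[[-11,-23.5,0],[0,0,0],1]]'
```

```text
time_s: 6.82
eef_pos: [607.3, 94.4, 83.6]
ee_rot: [-0.0, 0.843, 0.537, 0.0]
force: [-1.7, 1.7, 4.2]
grip_width: -0.003
```

```bash
python3 -m jog '[[[-2.4,-5.1,0],[0,0,0],1],[[-4.8,-10.2,0],[0,0,0],1],[[-7.2,-15.3,0],[0,0,0],1],[[-9.6,-20.4,0],[0,0,0],1],[[-12,-25.5,0],[0,0,0],1],[[-14.4,-30.6,0],[0,0,0],1],[[-16.7,-35.7,0],[0,0,0],1],[[-19.1,-40.8,0],[0,0,0],1]]'
```

```text
time_s: 7.48
eef_pos: [588.1, 53.2, 83.7]
ee_rot: [0.0, 0.843, 0.537, 0.0]
force: [-2.6, 0.1, 4.7]
grip_width: -0.001
```

```bash
python3 -m jog '[[[-2.4,-5.1,0],[0,0,0],1],[[-4.8,-10.2,0],[0,0,0],1],[[-7.2,-15.3,0],[0,0,0],1],[[-9.6,-20.4,0],[0,0,0],1],[[-12,-25.5,0],[0,0,0],1],[[-14.4,-30.6,0],[0,0,0],1],[[-16.7,-35.7,0],[0,0,0],1],[[-19.1,-40.8,0],[0,0,0],1]]'
```

```text
time_s: 8.15
eef_pos: [568.9, 12.5, 83.7]
ee_rot: [-0.0, 0.843, 0.537, 0.0]
force: [-1.3, 0.7, 3.8]
grip_width: 0.001
```

```bash
python3 -m jog '[[[-2.4,-5.1,0],[0,0,0],1],[[-4.8,-10.2,0],[0,0,0],1],[[-7.2,-15.3,0],[0,0,0],1],[[-9.6,-20.4,0],[0,0,0],1],[[-12,-25.5,0],[0,0,0],1],[[-14.4,-30.6,0],[0,0,0],1],[[-16.7,-35.7,0],[0,0,0],1],[[-19.1,-40.8,0],[0,0,0],1]]'
```

```text
time_s: 8.82
eef_pos: [549.8, -28.4, 83.7]
ee_rot: [-0.0, 0.843, 0.537, 0.0]
force: [-1.8, 1.3, 3.8]
grip_width: -0.002
```

```bash
python3 -m jog '[[[-2.4,-5.1,0],[0,0,0],1],[[-4.8,-10.2,0],[0,0,0],1],[[-7.2,-15.3,0],[0,0,0],1],[[-9.6,-20.4,0],[0,0,0],1],[[-12,-25.5,0],[0,0,0],1],[[-14.4,-30.6,0],[0,0,0],1],[[-16.7,-35.7,0],[0,0,0],1],[[-19.1,-40.8,0],[0,0,0],1]]'
```

```text
time_s: 9.48
eef_pos: [530.7, -69.2, 83.7]
ee_rot: [-0.0, 0.843, 0.537, -0.0]
force: [-1.2, 1.6, 5.1]
grip_width: 0.004
```

A few more millimetres on roller 6, then straight up.

```bash
python3 -m jog '[[[-1.3,-2.7,0],[0,0,0],1],[[-2.5,-5.4,0],[0,0,0],1],[[-3.4,-7.2,0],[0,0,0],1],[[-3.4,-7.2,8],[0,0,0],1],[[-3.4,-7.2,30],[0,0,0],1],[[-3.4,-7.2,60],[0,0,0],1],[[-3.4,-7.2,90],[0,0,0],1],[[-3.4,-7.2,120],[0,0,0],1]]'
python3 -m jog '[[[-5,-5,25],[0,0,0],1],[[-30,-10,40],[0,0,0],1],[[-60,-10,50],[0,0,0],1],[[-90,-10,60],[0,0,0],1],[[-90,-10,60],[0,0,0],1],[[-90,-10,60],[0,0,0],1],[[-90,-10,60],[0,0,0],1],[[-90,-10,60],[0,0,0],1]]'
python3 - <<'E'
from h import *
s=sensors.sense();print(s["eef_pos"],s["force"])
a=cv2.imread("pics/scene0.png");p=capture("scene");b=p["color"]
cv2.imwrite("pics/cmp.png",np.vstack([cv2.resize(x[150:280,260:430],None,fx=2.3*2,fy=2.3,interpolation=3) if 0 else cv2.resize(x[155:275,265:425],(400*1,300)) for x in (a,b)]))
for n in("scene","side"):
    p=capture(n)
    for q,z in [("stop_top",100),("track",0),("tumbler",0),("spare_roller",0),("wrench",0)]:
        k=place_of(p,q)[0];print(n,q,round(k["p"],2),px2w(p,*k["centre"],z).round(0)[:2])
    m=cut_out(p,"track")[0]["region"]; rr,cc=np.nonzero(m&(p["z_map"]>0))
    X=np.array([px2w(p,r,c) for r,c in zip(rr,cc)]);X=X[(X[:,2]>45)&(X[:,2]<75)]
    print(cv2.minAreaRect(X[:,:2].astype(np.float32)))
E
```

```text
time_s: 10.15
eef_pos: [527.5, -75.7, 205.2]
ee_rot: [0.0, 0.843, 0.537, 0.0]
force: [0.3, 0.7, -0.1]
grip_width: -0.003
time_s: 10.82
eef_pos: [438.2, -85.9, 263.1]
ee_rot: [-0.0, 0.843, 0.537, -0.0]
force: [0.1, 1.1, -0.2]
grip_width: 0.003
[438.16220737 -85.88544668 263.14513688] [ 0.14184641  1.1181712  -0.16797416]
scene stop_top 0.61 [ 498. -121.]
scene track 0.77 [582.  33.]
scene tumbler 0.73 [699. -43.]
scene spare_roller 0.62 [741.  64.]
scene wrench 0.71 [457.  69.]
((576.9375, 27.527130126953125), (330.86688232421875, 170.84799194335938), 64.51432037353516)
side stop_top 0.89 [ 510. -132.]
side track 0.56 [581.  35.]
side tumbler 0.97 [684. -36.]
side spare_roller 0.98 [743.  60.]
side wrench 0.77 [455.  69.]
((575.1539916992188, 25.739822387695312), (330.591796875, 165.09295654296875), 64.63231658935547)
```

View pics/cmp.png

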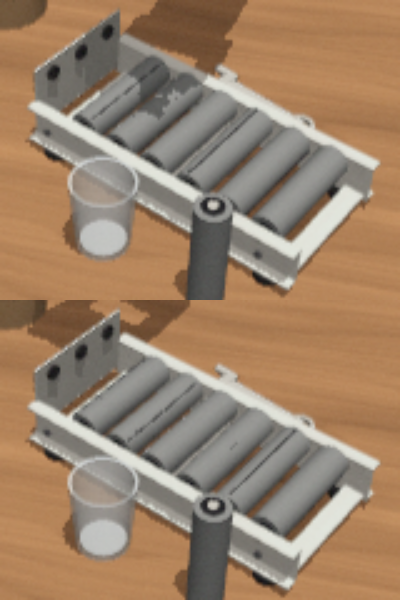

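```bash
python3 -c "
from rig import ctrl
print(ctrl.finish_job())"
```

```text
the job is handed in; nothing more can be done
None
```

I stroked the shut fingertips once along all six roller tops, from the open end to the stop. I then lifted off clear of everything and handed the job in at about 11 s.

- **Touch:** the force readings at the end of each move were about 4 to 5 N, well under the 20 N limit. Peaks within a move were not logged.
- **Rollers:** seam marks in the before and after pictures show rollers 2, 4, 5 and 6 turned. Rollers 1 and 3 show no mark either way. For those I rely on contact force and stroke length: 3.7 N and at least 17 mm (about 1 rad) on roller 1, and 4.7 N with a full pass on roller 3.
- **Track:** its outline stayed within about 1 mm and 0.3° in the side camera, which measured it cleanly both times. The scene camera's first outline was spoiled by stray points, so it can't be compared.
- **Bystanders:** the tumbler and spare roller look unmoved and upright in the pictures. The rivet bin, tape roll, small carton and spray bottle were not measured again, but the hand never went near them.
- **Disagreements:** some network positions shifted by up to about 17 mm between shots: the stop top, the tumbler from the side and the wrench. I took this as detector noise because the pictures and the track outline show no movement. For the wrench, both cameras reported a similar shift, so it is the least certain.

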